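# Transfer four reagent bottles to the other rack in reverse order

## Task

Move the four reagent bottles from the rack of black holders into the empty four-compartment rack, in reverse order: the bottle nearest the full rack's wire handle goes into the compartment farthest from the empty rack's wire handle, the second nearest into the second farthest, and so on. Stand each bottle upright on the floor of its compartment and let go, and never let any bottle tip over.

Things in the scene. Friction and masses are not known exactly. Their poses are not given: they have to be found in the camera images.
- slim_center (a point): Slim bottle: round, 34 mm diameter, 100 mm tall in all, the tallest and thinnest; straight sides up to 74 mm, above that a shoulder and a 24 mm wide cap. White plastic, grey cap, about 0.1 kg, loose. Point: its centre, half-way up; z is its upright axis. It starts in its own holder, underside 11 mm above the bench, x and y along those of the full rack.
- jar_center (a point): Jar: round, 48 mm diameter, 66 mm tall in all, the lowest and widest, with a cap nearly as wide as the body from 50 mm up. White plastic, grey cap, about 0.1 kg, loose. Point: its centre, half-way up; z is its upright axis. It starts in its own holder, underside 11 mm above the bench, x and y along those of the full rack.
- square_center (a point): Square bottle: body 40 x 40 mm and 64 mm tall, with a 26 mm wide round cap above it, 84 mm tall in all. White plastic, grey cap, about 0.1 kg, loose. Point: its centre, half-way up; z is its upright axis. It starts in its own holder, underside 11 mm above the bench, x and y along those of the full rack.
- flat_center (a point): Flat bottle: oblong body 32 mm (its own x) by 52 mm (its own y) and 62 mm tall, with a 22 mm wide round cap above it, 80 mm tall in all. White plastic, grey cap, about 0.1 kg, loose. Point: its centre, half-way up; z is its upright axis. It starts in its own holder, underside 11 mm above the bench, x and y along those of the full rack.
- slim_holder: Black holder block in which the slim bottle stands at the start: 66 x 66 x 12 mm, with a round hole 37 mm wide and 7 mm deep. Fixed on the full rack. Origin: centre of its underside, 6 mm above the bench; its top is 18 mm above the bench.
- jar_holder: Black holder block in which the jar stands at the start: 66 x 66 x 12 mm, with a round hole 51 mm wide and 7 mm deep. Fixed on the full rack. Origin: centre of its underside, 6 mm above the bench; its top is 18 mm above the bench.
- square_holder: Black holder block in which the square bottle stands at the start: 66 x 66 x 12 mm, with a square hole 43 mm wide and 7 mm deep. Fixed on the full rack. Origin: centre of its underside, 6 mm above the bench; its top is 18 mm above the bench.
- flat_holder: Black holder block in which the flat bottle stands at the start: 66 x 66 x 12 mm, with a oblong hole 35 x 55 mm (the long way along the row) and 7 mm deep. Fixed on the full rack. Origin: centre of its underside, 6 mm above the bench; its top is 18 mm above the bench.
- full_rack: Full rack: fixed aluminium plate 76 (x) x 300 (y) x 6 mm, with the four holder blocks in a row at y = -108, -36, 36, 108 mm. A low wire handle sticks out 32 mm from its +y end, always on the robot's left (yaw within 12 degrees). Origin: centre of the underside, on the bench. Either rack may be nearer the robot.
- empty_rack: Empty rack: fixed aluminium tray 78 (x) x 294 (y) mm, four open compartments 66 x 66 mm inside, centred at y = -108, -36, 36, 108 mm. Above the bench: floors 8 mm, long side walls 14 mm, dividers and end walls 22 mm. A low wire handle sticks out 32 mm from its +y end, always on the robot's left (yaw within 12 degrees). Origin: centre of the underside, on the bench.
There are look-alikes about, which are no part of the job. Leave any green or purple look-alike of the part that bears jar_center alone. Leave any pink or purple look-alike of the part that bears flat_center alone.

How it is judged:
By the outcome, as a careful person would: the job done as asked, in the order asked, and still so for the second after the job is handed in, with the robot touching nothing.
It also fails if it takes over 99 s, if anything falls off the work surface, if the arm or the gripper's body presses on something with over 40 N, if the wrist force passes 120 N, or if a joint passes its speed limit or range.

## Robot

A 7-joint arm with a two-finger parallel gripper is mounted at the origin on the work surface. World frame = base frame: x ahead of the robot, y to its left, z up, the work surface at z = 0. Lengths are in m, angles in rad, forces in N, time in s.
With the tool pointing down it reaches from about 0.35 to 0.9 m from the base axis. Payload 19.9 kg.
Tool frame: the origin (TCP) lies between the finger pads; the fingertips stand 19 mm ahead of it and the grasp point (between the pads) is the TCP; z points along the fingers, y is the direction in which the jaws open and shut (so a half turn about z gives the same grasp; the last joint's range is limited). The gripper opens to 94 mm and grips with 3 to 60 N. Pads are 16 mm wide; open, the fingers measure 119 mm over their backs; the gripper's body (75 mm by 177 mm) begins 78 mm behind the grasp point.
Start: joints at [-1.26, 0.417, -0.01, 1.614, 0.005, 1.111, -0.053], TCP at [0.215, 0.587, 0.224] pointing down, gripper open.
Joint ranges: [-2.81, 2.81], [-0.39, 2.02], [-1.27, 1.25], [0.06, 2.57], [-1.19, 4.33], [0.19, 2], [-2.82, 2.82]. Speed limits (rad/s): [1.89, 1.89, 2.39, 2.39, 3.01, 3.01, 3.01].

## Interface

Orientations are given as a 3x3 rotation matrix whose columns are the frame's x, y, z axes.
In Python, from rig import robot gives the robot as it stands. Calls block until the motion is done:
- robot.move_ptp(position, orientation): joint-space move of the TCP to a pose.
- robot.move_linear(position, velocity=0.15, frame=None, threshold=None): straight line of the TCP; frame=None keeps the orientation; velocity is the mean speed in m/s. With threshold (N) it stops when the force on the tool has changed by that much, and returns True; else False.
- robot.goto_joints(angles): joint-space move.
- robot.gripper_to(opening): finger opening in m; the grip force is fixed at half the most; returns when the fingers have stopped.
- robot.pause(seconds).
- robot.ik(position, orientation): joint angles nearest the present ones, or None.
- robot.get_state(): the state.
- robot.grab_frame(name): name is "scene" or "top" or "wrist"; returns the picture (420x560x3 uint8, red, green, blue); there is no depth.
- robot.camera_info(name): a dict with "fx", "fy", "cx", "cy" (pixels), "rvec" (rotation vector, rad) and "tvec" (3), from world to camera coordinates, as OpenCV has them. Camera axes: x right, y down, z forward; pixel columns grow to the right and rows downward; lengths in m; the calibration is good to about 2 mm. A picture is of the moment at which its call begins: read the wrist's pose just before it. camera_info takes no time and is no camera call; for the wrist camera it gives the pose at the moment of the call.
A pose or a line that the arm cannot do raises robot.PlanningError and nothing moves.
- robot.sign_off(): hands the job in, once; it reports no verdict.
The state is a dict: "time": time; "qpos": joint angles; "joint_vel": joint speeds; "effort": joint torques, N m; "ee_pos": TCP position; "tool_rot": TCP orientation; "force": force on the tool from outside, world axes, zero at the start; "moment": the same for the moment, N m; "opening": finger opening in m.
Only numpy, scipy, OpenCV 4.12 (cv2) and the standard library are available. Lean on these libraries where they do the work, as an engineer would, in place of code of your own. Each camera call takes 0.05 s, during which the arm holds its last target.

## Working session

There is one attempt and no reset: what is moved stays moved. The work goes in short steps, each a Python script; the robot and the scene stay as the last script left them, time stands still between calls to the robot, and variables do not carry over. Pictures are saved under pics/ and viewed, and the job is handed in when it is done.

```bash
ls; mkdir -p pics; python3 - <<'E'
from rig import robot
import cv2
for n in ("scene","top","wrist"):
    i=robot.grab_frame(n); cv2.imwrite(f"pics/{n}0.png",i[:,:,::-1]); print(n,robot.camera_info(n))
s=robot.get_state(); print(s["time"],s["ee_pos"],s["tool_rot"],s["opening"])
E
```

```text
pics
scene {'fx': 478.7951914464957, 'fy': 478.7951914464957, 'cx': 276.96778206280527, 'cy': 199.3920252567334, 'rvec': array([ 2.20685639,  0.7858618 , -0.34012774]), 'tvec': array([-0.45489331, -0.218511  ,  1.26783783])}
top {'fx': 453.08516036007006, 'fy': 453.08516036007006, 'cx': 278.91134888776196, 'cy': 218.32427892536128, 'rvec': array([ 2.12332747, -2.10783821,  0.17492785]), 'tvec': array([-0.02924714,  0.58781516,  0.70456998])}
wrist {'fx': 359.7146892201165, 'fy': 359.7146892201165, 'cx': 277.69654497642756, 'cy': 215.02351549240262, 'rvec': array([-2.38979822, -1.66807031, -0.2222069 ]), 'tvec': array([-0.6245349 , -0.02782016,  0.39194441])}
0.15 [0.21530722 0.58647101 0.22399921] [[-9.38746476e-01  3.44608471e-01 -2.37465263e-04]
 [ 3.44608546e-01  9.38746093e-01 -8.49939509e-04]
 [-6.99767665e-05 -8.79710277e-04 -9.99999611e-01]] 0.0938630962972569
```

View pics/scene0.png

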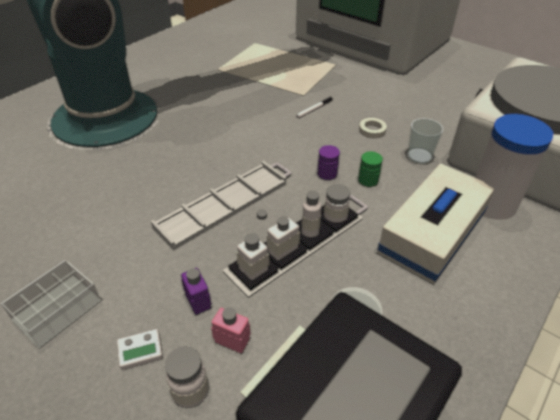

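View pics/top0.png

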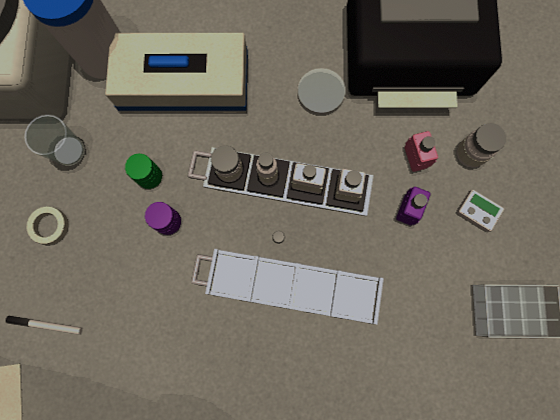

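View pics/wrist0.png

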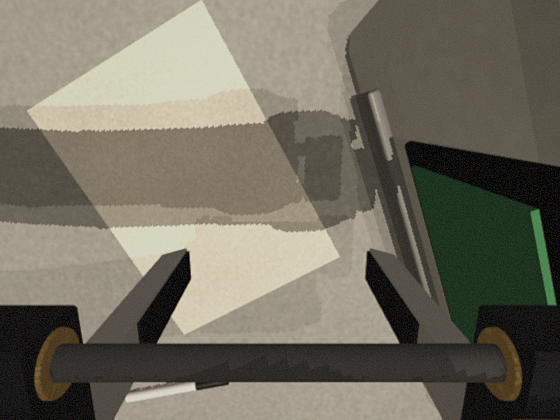

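The scene shows the full rack farther from the robot and the empty rack nearer, with both handles on the left (+y). In the top picture the full rack's handle is at (199,165) and the empty rack's at (202,270). The bottles, starting from the handle, are the jar (226,165), slim (266,170), one at (308,180) and one at (350,185). Look-alikes to leave alone: green jar (143,171), purple jar (162,218), pink flat (422,150), purple flat (414,205) and the brown/clear jar (483,145). I'll zoom in next.

```bash
python3 - <<'E'
import cv2
i=cv2.imread("pics/top0.png")
cv2.imwrite("pics/cropA.png",cv2.resize(i[140:220,185:380],None,fx=4,fy=4,interpolation=cv2.INTER_CUBIC))
cv2.imwrite("pics/cropB.png",cv2.resize(i[240:330,190:390],None,fx=4,fy=4,interpolation=cv2.INTER_CUBIC))
E
```

```text
(no output)
```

View pics/cropA.png

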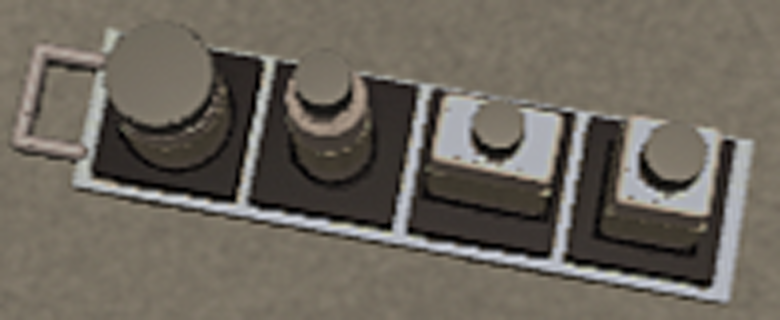

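View pics/cropB.png

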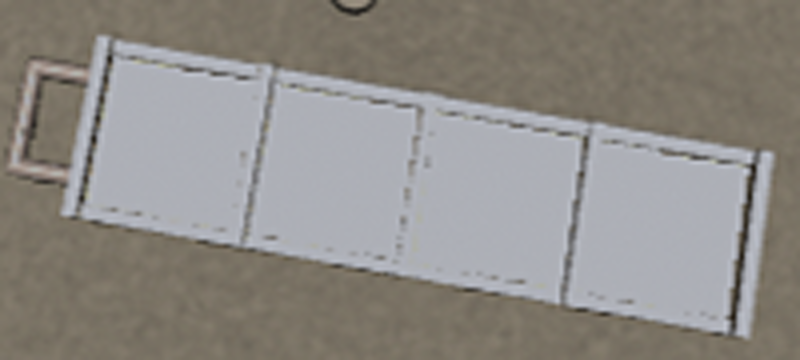

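```bash
cat >h.py <<'E'
import numpy as np, cv2
from scipy.optimize import least_squares
def proj(c,P):
    K=np.array([[c["fx"],0,c["cx"]],[0,c["fy"],c["cy"]],[0,0,1]])
    return cv2.projectPoints(np.asarray(P,float),c["rvec"],c["tvec"],K,None)[0][:,0]
def w(p,loc):
    x,y,a=p; loc=np.asarray(loc,float); c,s=np.cos(a),np.sin(a)
    return np.c_[x+c*loc[:,0]-s*loc[:,1],y+s*loc[:,0]+c*loc[:,1],loc[:,2]]
def fit(c,loc,px,x0=(0.55,0,0)):
    r=least_squares(lambda p:(proj(c,w(p,loc))-px).ravel(),x0); return r.x,r.fun.reshape(-1,2)
E
python3 - <<'E'
from rig import robot
from h import *
c=robot.camera_info("top")
R=cv2.Rodrigues(c["rvec"])[0]; print("cam",-R.T@c["tvec"])
up=lambda u,o:(np.array(u)+.5)/4-.5+np.array(o)
pF=up([(110,30),(75,187),(727,300),(752,140)],(185,140))
L=lambda a,b,z:[(a,b,z),(-a,b,z),(-a,-b,z),(a,-b,z)]
f,r=fit(c,L(.038,.15,.006),pF);print("full",f,r.round(1).tolist())
pE=up([(97,37),(63,215),(747,338),(773,152)],(190,240))
e,r2=fit(c,L(.039,.147,.022),pE);print("empty",e,r2.round(1).tolist())
np.savez("pose.npz",f=f,e=e)
s=robot.camera_info("scene")
i=robot.grab_frame("scene")[:,:,::-1].copy(); t=robot.grab_frame("top")[:,:,::-1].copy()
def dr(im,c,P,col):
    q=proj(c,P); cv2.polylines(im,[np.int32(np.round(q*16))],True,col,1,cv2.LINE_AA,4)
caps=[(.024,.077,'j'),(.012,.111,'s'),(.011,.091,'f'),(.013,.095,'q')]
th=np.linspace(0,6.28,24)
for n,(im,c) in enumerate(((i,s),(t,robot.camera_info("top")))):
    im=cv2.resize(im,None,fx=3,fy=3,interpolation=cv2.INTER_CUBIC)
    c=dict(c); 
    for k in("fx","fy"):c[k]*=3
    for k in("cx","cy"):c[k]=c[k]*3+1
    dr(im,c,w(f,L(.038,.15,.006)),(0,0,255)); dr(im,c,w(e,L(.039,.147,.022)),(0,0,255))
    for y in(.108,.036,-.036,-.108):
        dr(im,c,w(e,np.array(L(.033,.033,.008))+[0,y,0]),(0,255,0))
    for (ra,z,_),y in zip(caps,(.108,.036,-.036,-.108)):
        dr(im,c,w(f,np.c_[ra*np.cos(th),y+ra*np.sin(th),0*th+z]),(0,255,0))
    im=im[480:1000,420:1160] if n==0 else im[400:990,540:1170]
    cv2.imwrite(f"pics/ov{n}.png",im)
E
```

```text
cam [ 0.44870332 -0.04042226  0.79989517]
full [ 0.66702835 -0.03953999 -0.17269358] [[-0.7, -0.2], [-0.7, -0.1], [0.7, 0.4], [0.6, -0.2]]
empty [ 0.47785214 -0.05069326 -0.16328282] [[-0.1, -0.3], [-0.7, 0.2], [0.6, 0.0], [0.2, 0.1]]
```

View pics/ov0.png

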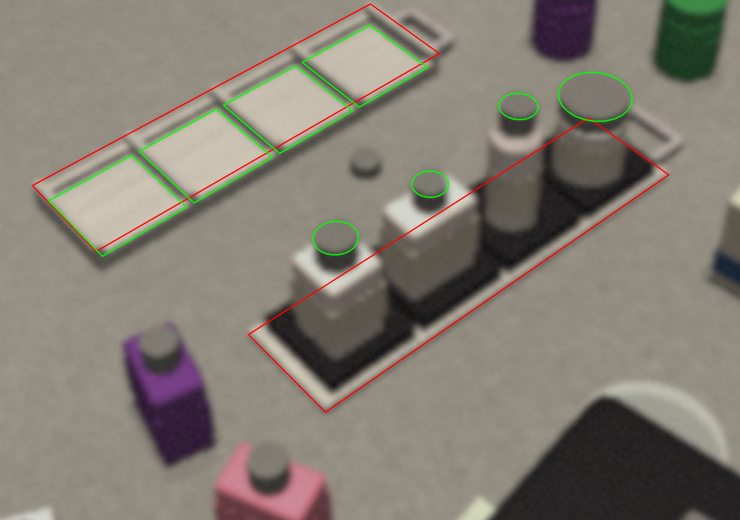

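View pics/ov1.png

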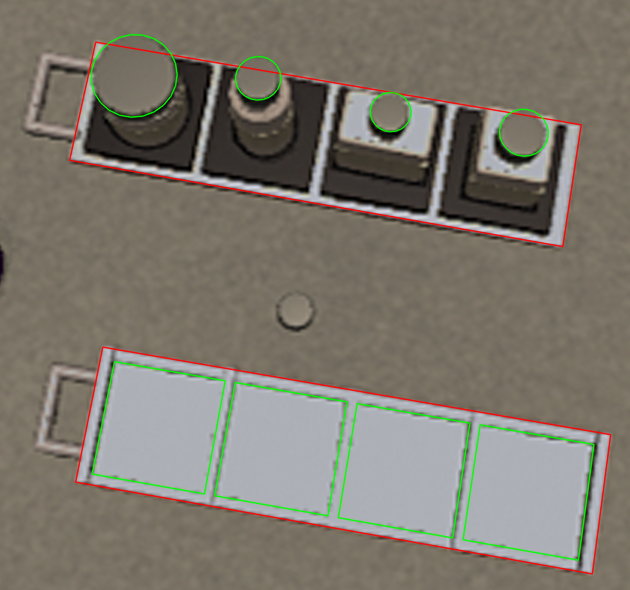

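The overlays match in both views, so the order from the handle is jar, slim, flat, square. I'll grasp across the row, along rack x. Before moving, I'll check reachability, box clearance and wrist-camera clearance.

```bash
cat >>h.py <<'E'
d=None
try: d=np.load("pose.npz")
except Exception: pass
HY=dict(jar=.108,slim=.036,flat=-.036,square=-.108)
GH=dict(jar=.034,slim=.045,flat=.040,square=.040)
def rot(a,s):
    y=s*np.array([np.cos(a),np.sin(a),0]); z=np.array([0,0,-1.]); return np.c_[np.cross(y,z),y,z]
def backp(c,px,z):
    R=cv2.Rodrigues(c["rvec"])[0]; C=-R.T@c["tvec"]
    v=R.T@np.array([(px[0]-c["cx"])/c["fx"],(px[1]-c["cy"])/c["fy"],1]); return C+v*(z-C[2])/v[2]
E
python3 - <<'E'
from rig import robot
from h import *
c=robot.camera_info("top")
print("box",backp(c,(117,109),0),backp(c,(245,109),0),"toaster slot",backp(c,(380,105),0),backp(c,(350,95),0))
wc=robot.camera_info("wrist");R=cv2.Rodrigues(wc["rvec"])[0];C=-R.T@wc["tvec"]
s=robot.get_state();print("wcam in tool",s["tool_rot"].T@(C-s["ee_pos"]))
for sg in(1,-1):
  for b,y in HY.items():
    for p,yy in((d["f"],y),(d["e"],-y)):
      for z in(.05,.19):
        P=w(p,[(0,yy,z)])[0]; q=robot.ik(P,rot(p[2],sg)); print(sg,b,P.round(3),None if q is None else np.round(q,2))
E
```

```text
box [0.80718996 0.28496853 0.        ] [0.80732154 0.0419895  0.        ] toaster slot [ 0.81545308 -0.21152421  0.        ] [ 0.83556755 -0.15580776  0.        ]
wcam in tool [ 7.60611203e-02  6.74434234e-05 -1.60840118e-01]
1 jar [0.686 0.067 0.05 ] [-0.58  0.83  0.67  1.57 -0.59  0.95  0.11]
1 jar [0.686 0.067 0.19 ] [-0.59  0.65  0.69  1.49 -0.44  1.16  0.  ]
1 jar [ 0.46  -0.157  0.05 ] [-0.51  0.68  1.    2.11 -0.82  0.81  0.84]
1 jar [ 0.46  -0.157  0.19 ] [-0.56  0.32  0.98  2.01 -0.32  0.97  0.42]
1 slim [ 0.673 -0.004  0.05 ] [-0.47  0.79  0.65  1.62 -0.57  0.92  0.21]
1 slim [ 0.673 -0.004  0.19 ] [-0.52  0.64  0.73  1.53 -0.45  1.14  0.12]
1 slim [ 0.472 -0.086  0.05 ] [-0.52  0.56  0.79  2.12 -0.61  0.71  0.51]
1 slim [ 0.472 -0.086  0.19 ] [-0.63  0.27  0.87  2.02 -0.26  0.96  0.21]
1 flat [ 0.661 -0.075  0.05 ] [-0.35  0.77  0.61  1.64 -0.53  0.9   0.29]
1 flat [ 0.661 -0.075  0.19 ] [-0.43  0.63  0.75  1.56 -0.46  1.14  0.24]
1 flat [ 0.484 -0.015  0.05 ] [-0.48  0.48  0.55  2.1  -0.41  0.66  0.18]
1 flat [ 0.484 -0.015  0.19 ] [-0.64  0.25  0.7   2.01 -0.19  0.95 -0.
[... 793 characters left out ...]
2.12 -0.89  0.85 -2.39]
-1 slim [ 0.472 -0.086  0.19 ] [-0.79  0.35  1.09  2.03 -0.37  0.98 -2.82]
-1 flat [ 0.661 -0.075  0.05 ] [ 0.75  0.99 -1.09  1.6   0.94  1.16  2.4 ]
-1 flat [ 0.661 -0.075  0.19 ] [ 0.75  0.77 -1.09  1.51  0.7   1.28  2.54]
-1 flat [ 0.484 -0.015  0.05 ] [ 0.82  0.72 -1.09  2.06  0.84  0.89  2.23]
-1 flat [ 0.484 -0.015  0.19 ] [ 0.87  0.38 -1.08  1.97  0.4   1.02  2.59]
-1 square [ 0.648 -0.146  0.05 ] [-0.49  1.    1.08  1.65 -0.97  1.11 -2.45]
-1 square [ 0.648 -0.146  0.19 ] [-0.5   0.78  1.08  1.56 -0.71  1.24 -2.61]
-1 square [0.495 0.056 0.05 ] [-0.17  0.45 -0.01  2.05  0.    0.64  2.8 ]
-1 square [0.495 0.056 0.19 ] [ 0.71  0.42 -1.08  1.93  0.43  1.04  2.42]
```

```bash
cat >>h.py <<'E'
W=dict(jar=.048,slim=.034,flat=.032,square=.040)
def pick(robot,b,lift=True,dy=0):
    f=d["f"]; R=rot(f[2],1); h=GH[b]; P=lambda z:w(f,[(0,HY[b],z)])[0]
    robot.move_ptp(P(.19),R)
    robot.move_linear(P(.011+h),velocity=.15)
    robot.gripper_to(W[b]-.012)
    s=robot.get_state(); print(b,"grip",round(s["opening"],4),s["force"].round(1),round(s["time"],2))
    if abs(s["opening"]-W[b])>.005: return False
    robot.move_linear(P(.08),velocity=.1); robot.move_linear(P(.135+h),velocity=.2)
    s=robot.get_state(); print("lifted",round(s["opening"],4),s["force"].round(1),round(s["time"],2)); return True
def place(robot,b):
    e=d["e"]; R=rot(e[2],1); h=GH[b]; P=lambda z:w(e,[(0,-HY[b],z)])[0]
    robot.move_linear(P(.135+h),velocity=.2,frame=R)
    robot.move_linear(P(.016+h),velocity=.13)
    t=robot.move_linear(P(.006+h),velocity=.02,threshold=4)
    s=robot.get_state(); print("down",t,(s["ee_pos"][2]-h).round(4),s["force"].round(1),round(s["time"],2))
    return s
def release(robot,b):
    e=d["e"]; h=GH[b]
    robot.gripper_to(.09); robot.move_linear(w(e,[(0,-HY[b],.2)])[0],velocity=.15)
    print("t",robot.get_state()["time"])
E
python3 - <<'E'
from rig import robot
from h import *
if pick(robot,"square"): place(robot,"square")
cv2.imwrite("pics/sq1.png",robot.grab_frame("scene")[:,:,::-1])
E
```

```text
square grip 0.0395 [-0.1 -0.4  0. ] 5.19
lifted 0.04 [-0.3 -0.2 -3. ] 6.26
down True 0.0076 [-0.9  1.1  2.4] 9.18
```

View pics/sq1.png

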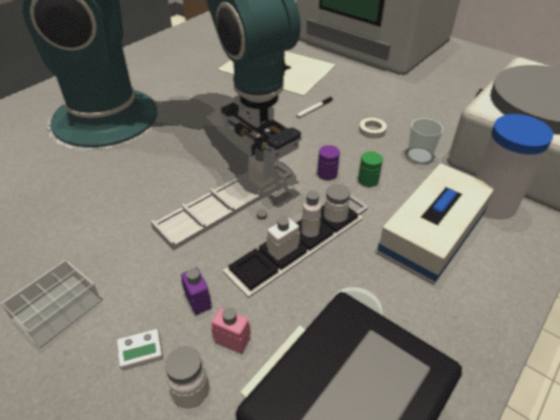

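The square bottle is out of its holder (empty at (250,270)) and in the handle-end compartment at about (265,175). Contact came at the floor height. I'll release it and do the flat bottle next.

```bash
python3 - <<'E'
from rig import robot
from h import *
release(robot,"square")
if pick(robot,"flat"):
    place(robot,"flat"); 
    release(robot,"flat")
cv2.imwrite("pics/fl1.png",robot.grab_frame("scene")[:,:,::-1])
cv2.imwrite("pics/fl1w.png",robot.grab_frame("wrist")[:,:,::-1])
E
```

```text
t 11.3083
flat grip 0.0315 [-0.2  0.2 -0.3] 14.16
lifted 0.0318 [ 0.6  0.1 -1.5] 15.22
down True 0.0076 [2.  0.5 1.5] 17.82
t 19.9917
```

View pics/fl1.png

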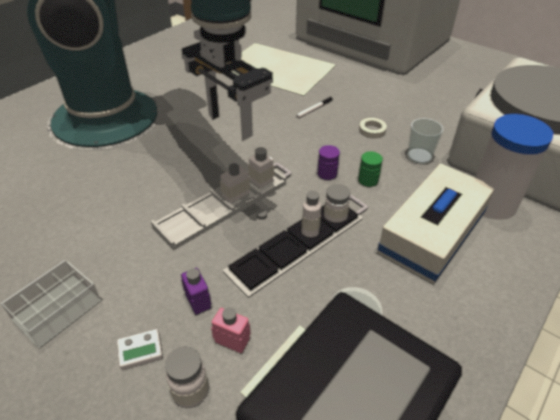

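View pics/fl1w.png

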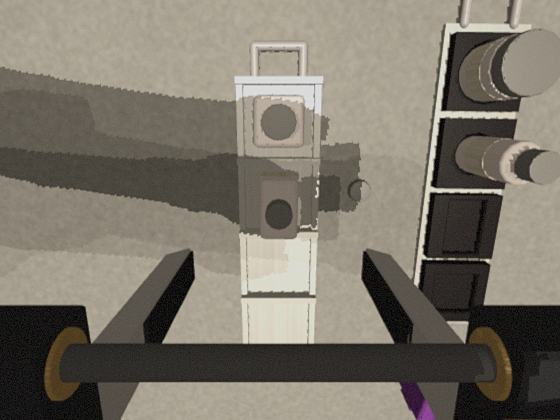

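The wrist picture makes the flat bottle look offset towards −y in its compartment: body at rows 175–240, compartment at rows 157–232. I'll check this by projection.

```bash
python3 - <<'E'
from rig import robot
from h import *
c=robot.camera_info("wrist"); im=cv2.imread("pics/fl1w.png"); e=d["e"]
s=robot.get_state();print(s["ee_pos"],w(e,[(0,.036,.2)]))
L=lambda a,b,z,y:np.array([(a,b,z),(-a,b,z),(-a,-b,z),(a,-b,z)])+[0,y,0]
im=cv2.resize(im,None,fx=2,fy=2)
t=cv2.resize(robot.grab_frame("top")[:,:,::-1],None,fx=4,fy=4,interpolation=cv2.INTER_CUBIC)
for im,c,sc in((im,c,2),(t,robot.camera_info("top"),4)):
  for P,col in[(L(.033,.033,.008,y),(0,255,0)) for y in(.108,.036)]+[(L(.016,.026,.07,.036),(0,0,255)),(L(.016,.026,.008,.036),(0,0,255)),(L(.02,.02,.072,.108),(255,0,0)),(L(.02,.02,.008,.108),(255,0,0))]:
    cv2.polylines(im,[np.int32(proj(c,w(e,P))*sc+sc/2-.5)],True,col,1)
  if sc==2: cv2.imwrite("pics/chk.png",im[60:640,320:860])
  else: cv2.imwrite("pics/chk2.png",im[900:1340,720:1500])
E
```

```text
[ 0.48333911 -0.01528923  0.19933655] [[ 0.48370424 -0.0151721   0.2       ]]
```

View pics/chk.png

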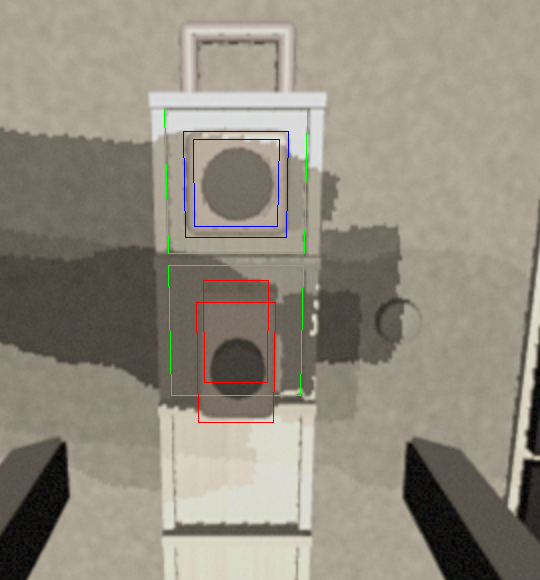

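View pics/chk2.png

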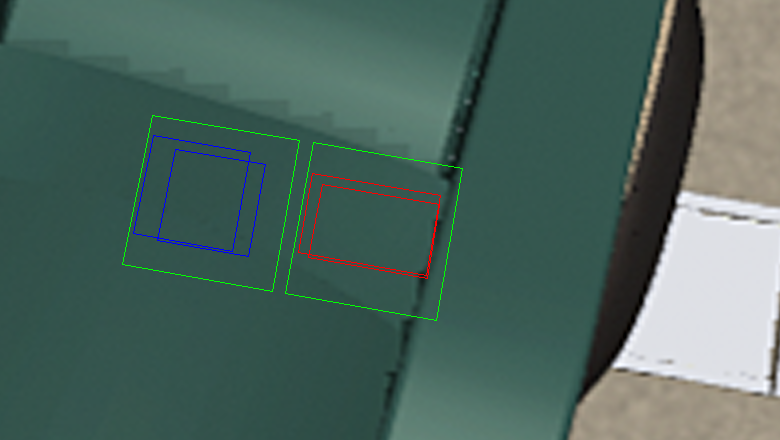

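The projection matches to within about 2–3 mm, so the apparent offset was perspective. Both bottles stand correctly. Continuing with slim and jar.

```bash
python3 - <<'E'
from rig import robot
from h import *
ok=pick(robot,"slim")
if ok: place(robot,"slim"); release(robot,"slim")
cv2.imwrite("pics/sl1.png",robot.grab_frame("scene")[:,:,::-1])
E
```

```text
slim grip 0.0336 [ 0.2 -0.1 -0.7] 22.88
lifted 0.0334 [ 0.8 -0.3 -1.6] 23.92
down True 0.0077 [-0.2 -0.2  3.7] 26.66
t 28.775
```

View pics/sl1.png

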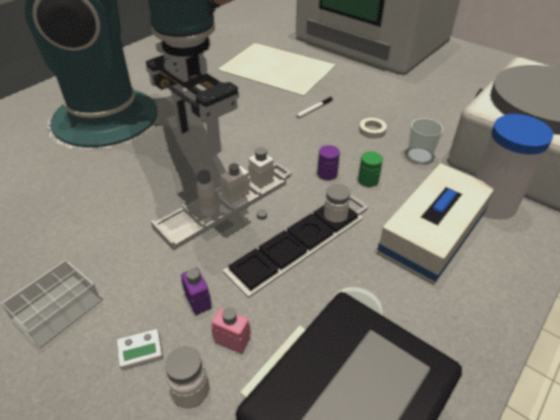

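Three bottles are upright: slim (206,190), flat (234,182) and square (261,165). The jar is next.

```bash
python3 - <<'E'
from rig import robot
from h import *
ok=pick(robot,"jar")
if ok: place(robot,"jar"); release(robot,"jar")
robot.goto_joints([-1.26, 0.417, -0.01, 1.614, 0.005, 1.111, -0.053])
cv2.imwrite("pics/end_s.png",robot.grab_frame("scene")[:,:,::-1])
t=robot.grab_frame("top")[:,:,::-1]
cv2.imwrite("pics/end_t.png",cv2.resize(t[130:340,180:400],None,fx=3,fy=2.8*3/2.8,interpolation=cv2.INTER_CUBIC)[:600])
print(robot.get_state()["time"])
E
```

```text
jar grip 0.0476 [0.4 0.7 0.6] 31.69
lifted 0.0475 [-0.2  0.3 -2. ] 32.78
down True 0.0076 [ 0.9 -0.9  0.8] 36.03
t 38.05
40.9083
```

View pics/end_s.png

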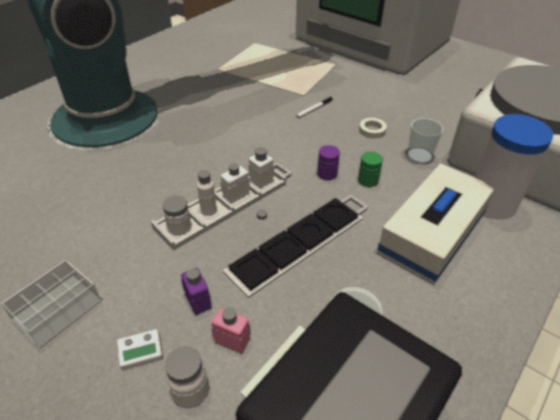

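View pics/end_t.png

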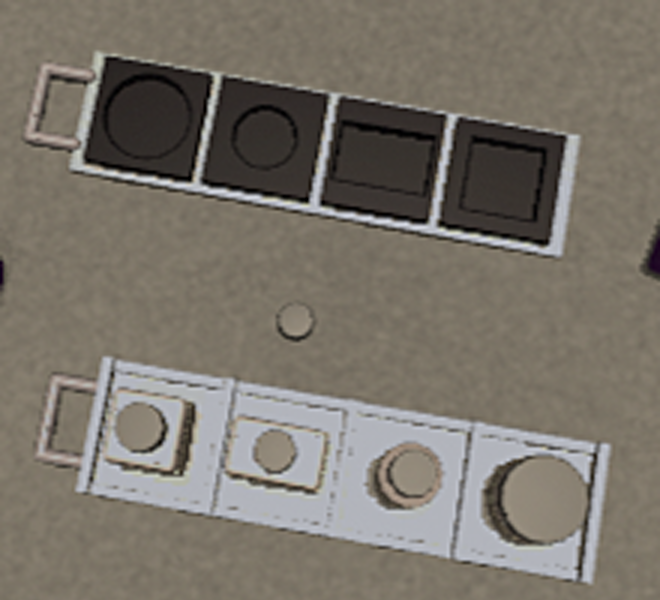

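All four bottles are upright in the right compartments. From the handle (left in the crop) they are square (140,430), flat (277,455), slim (412,472) and jar (545,500). The full rack is empty and the look-alikes haven't moved.

```bash
python3 -c "
from rig import robot
robot.sign_off()"
```

```text
the job is handed in; nothing more can be done
```

I moved all four bottles into the empty rack in reverse order and handed the job in at about 41 s of the 99 s allowed. From the empty rack's handle they now stand square, flat, slim, jar; from the full rack's handle they had been jar, slim, flat, square.

- **Placement:** All four touched down at 7.6–7.7 mm on a nominal 8 mm floor. The last scene and top pictures, taken with the arm back at its start pose, show every bottle upright in its own compartment. The full rack is empty and the look-alikes haven't moved.
- **Grip:** The finger openings matched the bottle widths to within 0.5 mm.
- **Disagreement:** In one wrist picture the flat bottle looked off-centre. Projecting its expected position into that picture agreed to about 2–3 mm, so the offset was perspective, not a misplacement.

I read the tool force after each grip, lift and touchdown, and it never passed about 4 N. I did not monitor contact forces or joint speeds continuously.

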